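# Carry the oiled rolling pin to the drying rack on its carrying board

### The job

The rolling pin has just been oiled and is still wet, so do not touch it: take the open-sided carrying board by its sprung bail handle and carry it, with the pin lying loose on it, over to the steel drying rack, without letting the pin roll off (lifted, the board tips towards it, so keep balancing it) and without disturbing the oil tin, tape dispenser or jar. Hold the board above the middle of the rack until the pin has lain still along the middle of the board (within 3 cm of its centre line) for 3 seconds, then set the board down gently in the middle of the rack, square to it, and let go with the pin still resting near the middle of the board.

Things in the scene. Friction and masses are not known exactly. Their poses are not given: they have to be found in the camera images.
- board: Plywood carrying board, 0.3 kg (plus bail 0.1 kg), 250 (x) by 260 (y) by 10 mm, flat, no rims on its long sides. Origin: middle of its underside, where it stands; z up, x away from the robot at the start. A sprung bail pivots about the board's x, 30 mm above the origin, upright at rest, stiffness 8.5 N m/rad: held by the bail, the board tips towards the pin, 0.5 rad per metre of the pin's offset.
- board_grip (a point): Middle of the bail's grip rail, 130 mm above the board's origin with the bail upright. The rail is a wooden bar along the board's x, 250 mm long, 24 mm wide (y), 20 mm thick (z), to be gripped from above across its width, on two steel straps at its ends (inner faces at x = -116 and +116 mm). The lying pin's top is 40 mm below the rail.
- pin: Dark brown baker's rolling pin, plain solid wooden cylinder without handles, diameter 70 mm, length 190 mm, 0.44 kg, lying loose on the board along its x, so it rolls along the board's y. Origin: its centre, on its axis, 45 mm above the board's origin; x: its long axis. It starts to roll at a slope of about 0.009 rad, then gains 2/3 g (slope - 0.009); left behind when the board accelerates.
- rack: Fixed steel wire drying rack, 270 mm (x) by 330 mm (y), 70 mm high, seven round bars along x. Origin: its middle, on the table; x points away from the robot. The board goes with its origin above the rack's and its x along the rack's x.
- rack_top (a point): Middle of the rack, at the height of its bars' tops (70 mm above the table), where the board's origin comes to rest.
- oil_tin: Yellow oil tin with a white cap, 45 by 75 mm, 180 mm high, standing loose near the work; leave alone. Origin: centre of its underside.
- tape: Beige tape dispenser with a blue roll, 60 by 150 mm, 114 mm high, standing loose near the work; leave alone. Origin: centre of its underside.
- jar: Amber glass jar with a brass-coloured lid, diameter 72 mm, 94 mm high, loose near the work; leave alone. Origin: centre of its underside.
Mind the look-alikes: they are no part of the job. There is more than one size of the pin; the job needs the middle-sized.

How it is judged (in metres and radians):
On the way, in this order (a step that is already met when the one before it is completed fails the run):
1. the board is lifted at least 40 mm with the pin on it (height (world z) of board above 0.04 m and z of pin in the frame of board above 0.038 m), for 0.3 s.
2. the board is held over the middle of the rack (within 50 mm, 15 mm or more above the bars) while the pin lies still (under 0.05 m/s) within 30 mm of the centre line for 3 s (height (world z) of board above 0.085 m and horizontal distance between board and rack below 0.05 m and linear speed of pin below 0.05 m/s and y of pin in the frame of board between -0.03 and 0.03 m), for 3 s.
At the end, for the whole second after the job is handed in: Board released on the rack bars: within 35 mm of the rack's middle, square within 0.15 rad, level within 0.05 rad, 8 mm in height, at rest (0.02 m/s); pin on it within 50 mm of the board's centre line, at rest (0.03 m/s) (horizontal distance between board and rack below 0.035 m and angle between the x axis of board and the x axis of rack, either way round below 0.15 rad and height (world z) of board between 0.062 and 0.078 m and angle between board's own z axis and vertical below 0.05 rad and y of pin in the frame of board between -0.05 and 0.05 m and z of pin in the frame of board above 0.038 m and linear speed of pin below 0.03 m/s and linear speed of board below 0.02 m/s); the robot touches nothing.
It fails at once if the pin rolls or slides off the board (z of pin in the frame of board below 0.034 m).
It fails at once if the robot touches the oiled pin (contact force between any of the fingers, the arm and pin above 0.5 N).
It fails at once if the board is slammed or pressed onto the rack (over 45 N) (contact force between board and rack above 45 N).
It fails at once if the tin, the tape dispenser or the jar is moved more than 30 mm (distance of any of oil_tin, tape, jar from where it was at the start of the episode above 0.03 m).
It also fails if it takes over 64 s, if anything falls off the work surface, if the arm or the gripper's body presses on something with over 40 N, if the wrist force passes 120 N, or if a joint passes its speed limit or range.

### The arm

A 6-joint arm with a two-finger parallel gripper is mounted at the origin on the work surface. World frame = base frame: x ahead of the robot, y to its left, z up, the work surface at z = 0. Lengths are in mm, angles in degrees, forces in N, time in s.
With the tool pointing down it reaches from about 350 to 850 mm from the base axis. Payload 8.1 kg.
Tool frame: the origin (TCP) lies on the centre line of the jaws, within the pads' length; the fingertips stand 19 mm ahead of it and the grasp point (between the pads) is the TCP (r.tip_reach is the z of the fingertips in the tool frame, in mm); z points along the fingers, y is the line along which they close (so a half turn about z gives the same grasp; the last joint's range is limited). The gripper opens to 85 mm and grips with 20 to 120 N. Pads are 22 mm wide; open, the fingers measure 114 mm over their backs; the gripper's body (76 mm by 85 mm) begins 54 mm behind the grasp point. The pads swing forward as they close: fully open they stand 13 mm farther back than shut.
Start: joints at [64.378, 7.471, 85.268, -0, 87.261, -4.893], TCP at [212.354, 561.17, 250.292] pointing down, gripper open.
Joint ranges: [-169.43, 169.43], [-51.17, 129.36], [1.28, 143.12], [-76.62, 256.62], [0, 156.53], [-152.29, 152.29]. Speed limits (degrees/s): [136.94, 136.94, 159.86, 180, 180, 180].

### API

Orientations are given as [roll, pitch, yaw] about the fixed x, y, z axes, in that order (R = Rz(yaw) Ry(pitch) Rx(roll)).
In Python, from bench import r gives the robot as it stands. The module is installed in compiled form; this text tells all that it offers.
- The arm moves only by the shell command python3 -m handwheel 'ROWS' [FORCE]. ROWS is JSON, a list of rows, each a list of 7 numbers: the shift along the tool's x, y, z in m, then the turn, a rotation vector about the tool's x, y, z in degrees, then the finger opening in m, from 0 to 0.0854. In form: [[tx, ty, tz, ax, ay, az, claw], ...]. A call has 1 to 8 rows; each row shifts and turns the commanded pose from where the row before left it, along the tool's axes as they then stand; what a row does not reach is not made up. A row lasts 1/12 s, in which the tool goes at most 41.7 mm and 7.16 degrees, less where a joint would pass 70% of its speed; a pose out of reach is approached as far as the arm can. A call with a gripper value outside its range is refused whole. The fingers move at their own pace and stop on an object; FORCE is the grip in N (left out, the last holds). Time passes only in rows, so rows that do not move let the fingers close. It gives the time, the measured TCP pose, the force, the opening and the grip force at its end, in the units of the state.
- r.sense(): the state, without advancing time (a new reading comes with each control period).
- r.snapshot(name): name is "scene" or "top"; returns (picture, depth): 480x640x3 uint8, blue, green, red; 480x640 float32, mm along the optical axis (not along the pixel's ray), 0 where there is no reading.
- r.calibration(name): a dict with "vfov" (degrees; the focal length in pixels is half the picture's height over the tangent of half this angle, whatever the lens; pixels are square), "cx", "cy" (the principal point, pixels), "rvec" (rotation vector, rad) and "tvec" (3), from world to camera coordinates, as OpenCV has them. Camera axes: x right, y down, z forward; pixel columns grow to the right and rows downward; lengths in mm; the calibration is good to about 2 mm. A picture is of the moment at which its call begins. calibration takes no time and is no camera call.
- r.hand_in(): hands the job in; it is judged then, once.
The state is a dict: "time": time; "joint_pos": joint angles; "qd": joint speeds; "joint_efforts": joint torques, N m; "tool_pos": TCP position; "tcp_rot": TCP orientation; "ft_force": force on the tool from outside, world axes, zero at the start; "wrist_torque": the same for the moment, N m; "finger_gap": finger opening in mm; "grip_force": force on a finger pad.
Only numpy, scipy, OpenCV 4.12 (cv2) and the standard library are available. Lean on these libraries where they do the work, as an engineer would, in place of code of your own. Each camera call takes 0.05 s, during which the arm holds its last target. There are 200 camera calls.

## Working session

There is one attempt and no reset: what is moved stays moved. The work goes in short steps, Python scripts to look and compute and a shell command to move; the robot and the scene stay as the last step left them, time stands still between calls to the robot, and variables do not carry over. Pictures are saved under pics/ and viewed, at most 10 in all, crops included, and the job is handed in when it is done.

```bash
ls; mkdir -p pics; cat > h.py <<'E'
import numpy as np, cv2
from bench import r
def cam(n):
    c=r.calibration(n); f=240/np.tan(np.radians(c["vfov"])/2)
    R=cv2.Rodrigues(np.array(c["rvec"],float))[0]; return f,c["cx"],c["cy"],R,np.array(c["tvec"],float).ravel(),c
def cloud(n,d):
    f,cx,cy,R,t,_=cam(n); v,u=np.mgrid[:480,:640]
    P=np.stack([(u-cx)/f*d,(v-cy)/f*d,d],-1)
    return (P-t)@R
E
python3 - <<'E'
from h import *
for n in("scene","top"):
    p,d=r.snapshot(n); cv2.imwrite(f"pics/{n}0.png",p); np.save(n+"0.npy",d); print(r.calibration(n))
print(r.sense())
E
```

```text
pics
{'vfov': 47.314420884616105, 'cx': 317.8172743610768, 'cy': 241.27174696128887, 'rvec': array([ 2.42937343,  0.94112252, -0.25314517]), 'tvec': array([-379.95905657, -242.1870963 , 1928.87766218])}
{'vfov': 47.00623928310101, 'cx': 314.53298116371036, 'cy': 244.41134125402067, 'rvec': array([ 2.1744944 , -2.23049785,  0.04218181]), 'tvec': array([  14.63994132,  492.17686211, 1752.08703007])}
{'time': 0.1, 'joint_pos': array([ 6.43765513e+01,  7.51148770e+00,  8.53236178e+01,  1.51839309e-04,
        8.72626258e+01, -4.89462724e+00]), 'qd': array([ 0.00650584, -0.09038816, -0.158434  , -0.08588993, -0.01139627,
       -0.01914037]), 'joint_efforts': array([ 9.15109013e-04, -5.70947957e+01, -5.01944518e+01, -1.86604630e-04,
        8.11912876e-03, -3.85200607e-06]), 'tool_pos': array([212.15546236, 560.73393755, 249.33640717]), 'tcp_rot': array([-1.79902638e+02, -8.48987666e-03,  1.59271164e+02]), 'ft_force': array([ 0.36040268, -0.5336646 ,  0.11913454]), 'wrist_torque': array([0.01565042, 0.04582254, 0.00875746]), 'grip_force': 0.0, 'finger_gap': 85.0912840343942}
```

View pics/scene0.png

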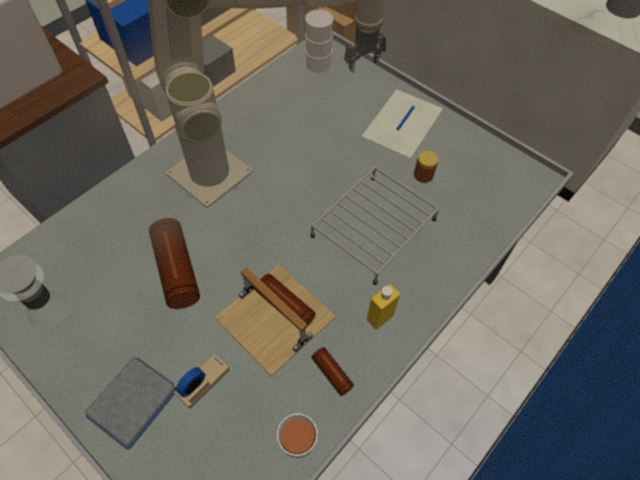

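View pics/top0.png

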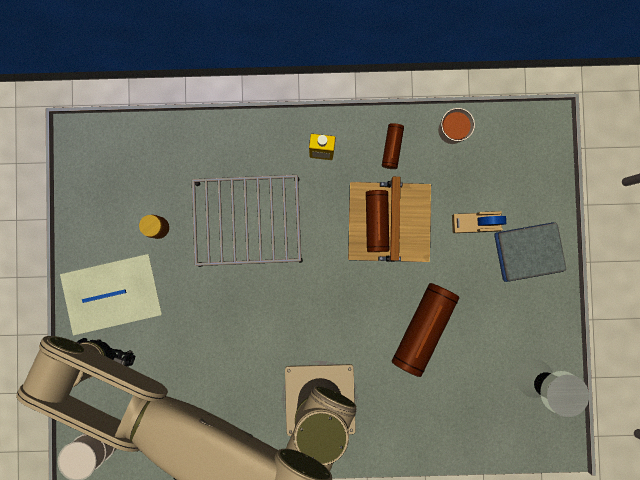

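The scene view shows the board with the bail at (275,300), the pin beside it and the rack at (375,220). In the top view the board is centred near (390,222), the middle-sized pin at (377,220), the rack at (246,220), the tin at (322,147), the tape at (480,222) and the jar at (153,226). Next I'll measure them.

```bash
cat > m.py <<'E'
from h import *
T=cloud("top",np.load("top0.npy")); S=cloud("scene",np.load("scene0.npy"))
def box(P,xr,yr,zr):
    m=(P[...,0]>xr[0])&(P[...,0]<xr[1])&(P[...,1]>yr[0])&(P[...,1]<yr[1])&(P[...,2]>zr[0])&(P[...,2]<zr[1]); return P[m]
for n,(u,v) in dict(board=(420,222),rail=(395,220),pin=(377,220),rack=(246,220),tin=(322,140),tape=(465,222),jar=(150,223),table=(330,250)).items(): print(n,T[v,u].round(0))
def show(n,P):
    rc=cv2.minAreaRect(P[:,:2].astype(np.float32)); print(n,len(P),"lo",np.percentile(P,1,axis=0).round(),"hi",np.percentile(P,99,axis=0).round(),"rect",np.round(rc[0],1),np.round(rc[1]),round(rc[2],1))
b=T[222,420]
for n,P in(("top",T),("scene",S)):
    X=(b[0]-200,b[0]+200);Y=(b[1]-100,b[1]+280)
    show(n+" board",box(P,(b[0]-160,b[0]+160),(b[1]-60,b[1]+235),(5,16)))
    show(n+" rail",box(P,(b[0]-160,b[0]+160),(b[1]-60,b[1]+235),(115,150)))
    show(n+" pin",box(P,(b[0]-110,b[0]+110),(b[1]-0,b[1]+235),(65,92)))
    k=T[220,246]
    show(n+" rack",box(P,(k[0]-190,k[0]+190),(k[1]-210,k[1]+210),(55,80)))
    for nm,(u,v) in dict(tin=(322,140),tape=(465,222),jar=(150,223)).items():
        q=T[v,u]; show(n+" "+nm,box(P,(q[0]-100,q[0]+100),(q[1]-100,q[1]+100),(25,220)))
E
python3 m.py
```

```text
board [ 555. -336.   14.]
rail [ 554. -238.  139.]
pin [ 560. -192.   78.]
rack [571. 212.  68.]
tin [789. -27. 180.]
tape [ 550. -475.   29.]
jar [568. 504.  85.]
table [473. -47.   3.]
top board 3762 lo [ 403. -388.    5.] hi [ 707. -107.   16.] rect [ 555.  -248.2] [294. 319.] 89.9
top rail 720 lo [ 436. -253.  125.] hi [ 680. -222.  149.] rect [ 558.6 -238.7] [ 26. 247.] 87.4
top pin 1140 lo [ 465. -225.   66.] hi [ 652. -165.   87.] rect [ 558.9 -194.6] [ 64. 189.] 89.8
top rack 2653 lo [437.  48.  60.] hi [706. 376.  78.] rect [572.1 213.4] [270. 331.] 1.0
top tin 603 lo [696. -63.  28.] hi [813.  66. 184.] rect [764.4   9.3] [ 78. 171.] 33.2
top tape 907 lo [ 519. -574.   25.] hi [ 579. -440.  120.] rect [ 532.2 -506.2] [137.  95.] 90.0
top jar 538 lo [526. 467.  29.] hi [592. 533. 102.] rect [558.9 499.9] [67. 69.] 3.3
scene board 4425 lo [ 430. -375.    5.] hi [ 688. -113.   16.] rect [ 556.1 -248.8] [294. 314.] 89.8
scene rail 826 lo [ 436. -259.  121.] hi [ 682. -225.  145.] rect [ 557.8 -241.5] [ 26. 253.] 87.1
scene pin 761 lo [ 465. -213.   66.] hi [ 652. -171.   86.] rect [ 558.  -189.4] [ 45. 192.] 87.5
scene rack 2330 lo [437.  44.  58.] hi [706. 373.  76.] rect [570.1 209.2] [273. 337.] 0.8
scene tin 921 lo [698. -71.  28.] hi [815.  62. 183.] rect [764.4   7.3] [ 79. 176.] 32.4
scene tape 1092 lo [ 519. -574.   25.] hi [ 577. -444.  116.] rect [ 547.3 -508.6] [ 61. 133.] 0.7
scene jar 519 lo [529. 462.  26.] hi [595. 533.  98.] rect [559.4 497.6] [69. 75.] 40.8
```

Measured values:

| Item | Position (mm) | Yaw | Notes |
|---|---|---|---|
| Rail | (558, -240), top at z≈139 | about -2.8° | |
| Pin | y≈-193 | | about +46 mm off the centre line, top at z≈80 |
| Rack | (571, 211), top at z≈69 | about +1° | |

The heights and sizes match the text. I'll move above the rail.

```bash
python3 -m handwheel '[[0,0,0,0,0,-6,0.085],[0,0,0,0,0,-6,0.085],[0,0,0,0,0,-6,0.085],[-0.016,-0.0326,0,0,0,0,0.085],[-0.016,-0.0326,0,0,0,0,0.085],[-0.016,-0.0326,0,0,0,0,0.085],[-0.016,-0.0326,0,0,0,0,0.085],[-0.016,-0.0326,0,0,0,0,0.085]]' 80
python3 -m handwheel '[[-0.016,-0.0326,0,0,0,0,0.085],[-0.016,-0.0326,0,0,0,0,0.085],[-0.016,-0.0326,0,0,0,0,0.085],[-0.016,-0.0326,0,0,0,0,0.085],[-0.016,-0.0326,0,0,0,0,0.085],[-0.016,-0.0326,0,0,0,0,0.085],[-0.016,-0.0326,0,0,0,0,0.085],[-0.016,-0.0326,0,0,0,0,0.085]]'
python3 -m handwheel '[[-0.016,-0.0326,0,0,0,0,0.085],[-0.016,-0.0326,0,0,0,0,0.085],[-0.016,-0.0326,0,0,0,0,0.085],[-0.016,-0.0326,0,0,0,0,0.085],[-0.016,-0.0326,0,0,0,0,0.085],[-0.016,-0.0326,0,0,0,0,0.085],[-0.016,-0.0326,0,0,0,0,0.085],[-0.016,-0.0326,0,0,0,0,0.085]]'
python3 -m handwheel '[[-0.016,-0.0326,0,0,0,0,0.085],[-0.016,-0.0326,0,0,0,0,0.085],[-0.016,-0.0326,0,0,0,0,0.085],[0,0,0,0,0,0,0.085],[0,0,0,0,0,0,0.085]]'
```

```text
time: 0.77
tool_pos: [284.5, 392.8, 249.6]
tcp_rot: [-180.0, -0.0, 177.3]
ft_force: [0.7, 0.3, 0.8]
finger_gap: 85.1
grip_force: 0.0
time: 1.43
tool_pos: [400.0, 126.2, 250.1]
tcp_rot: [180.0, -0.0, 177.3]
ft_force: [1.2, -0.4, -0.4]
finger_gap: 85.1
grip_force: 0.0
time: 2.1
tool_pos: [515.5, -140.5, 249.8]
tcp_rot: [180.0, -0.0, 177.3]
ft_force: [0.8, 0.3, 0.4]
finger_gap: 84.8
grip_force: 0.0
time: 2.52
tool_pos: [558.3, -240.2, 248.5]
tcp_rot: [179.9, -0.1, 177.1]
ft_force: [0.2, 0.2, 0.2]
finger_gap: 85.0
grip_force: 0.0
```

```bash
python3 -m handwheel '[[0,0,0.02,0,0,0,0.085],[0,0,0.02,0,0,0,0.085],[0,0,0.02,0,0,0,0.085],[0,0,0.02,0,0,0,0.085],[0,0,0.02,0,0,0,0.085],[0,0,0.01,0,0,0,0.085],[0,0,0.008,0,0,0,0.085],[0,0,0,0,0,0,0.06]]' 80
python3 -m handwheel '[[0,0,0,0,0,0,0.045],[0,0,0,0,0,0,0.035],[0,0,0,0,0,0,0.028],[0,0,0,0,0,0,0.026],[0,0,0,0,0,0,0.024],[0,0,0,0,0,0,0.02],[0,0,0,0,0,0,0],[0,0,0,0,0,0,0]]' 80
cat > look.py <<'E'
import sys
from h import *
# pin / rail / board measured in world from the top depth; arg: save name
s=r.sense(); p,d=r.snapshot("top"); P=cloud("top",d).astype(np.float64)
tx,ty,tz=s["tool_pos"]; yaw=np.radians(s["tcp_rot"][2]-180)
c,sn=np.cos(yaw),np.sin(yaw)
Q=P-[tx,ty,0]; L=np.stack([Q[...,0]*c+Q[...,1]*sn,-Q[...,0]*sn+Q[...,1]*c,P[...,2]-(tz-130)],-1)  # approx board frame
hsv=cv2.cvtColor(p,cv2.COLOR_BGR2HSV)
ok=(d>0)&(abs(L[...,0])<120)
b=L[ok&(abs(L[...,1])<125)&(abs(L[...,2]-10)<9)&(abs(L[...,0])<115)]
wood=hsv[...,2]
m=ok&(abs(L[...,0])<85)&(abs(L[...,1])<130)&(L[...,2]>35)&(L[...,2]<90)
# pin: least-squares cylinder (r 35, z free) along x in y-z
from scipy.optimize import least_squares
q=L[m]
f=lambda a:np.hypot(q[:,1]-a[0]-a[2]*q[:,0],q[:,2]-a[1])-35
y0=np.median(q[:,1]) if len(q) else 0
a=least_squares(f,[y0,45,0],loss="soft_l1",f_scale=2).x
k=np.polyfit(b[:,1],b[:,2],1)
for _ in range(3):
    e=b[:,2]-np.polyval(k,b[:,1]); b=b[abs(e)<6]; k=np.polyfit(b[:,1],b[:,2],1)
print("t %.2f tool %s rot %s F %s gap %.1f"%(s["time"],s["tool_pos"].round(1),s["tcp_rot"].round(2),s["ft_force"].round(1),s["finger_gap"]))
print("pin y %.1f z %.1f yaw %.3f n %d | board tilt(+y up) %.4f z %.1f n %d"%(a[0],a[1],a[2],len(q),k[0],k[1],len(b)))
if len(sys.argv)>1: cv2.imwrite("pics/%s.png"%sys.argv[1],p)
E
python3 look.py grip
```

```text
time: 3.18
tool_pos: [557.8, -237.5, 130.8]
tcp_rot: [179.9, -0.1, 177.3]
ft_force: [-0.2, -0.3, 0.6]
finger_gap: 74.9
grip_force: 0.0
time: 3.85
tool_pos: [559.3, -238.8, 133.6]
tcp_rot: [-180.0, 0.1, 177.3]
ft_force: [-0.4, 2.0, 5.8]
finger_gap: 22.8
grip_force: 79.0
t 3.85 tool [ 559.3 -238.8  133.6] rot [-1.7998e+02  9.0000e-02  1.7726e+02] F [-0.4  2.   5.8] gap 22.8
pin y 43.6 z 42.1 yaw 0.041 n 755 | board tilt(+y up) 0.0014 z 7.3 n 1560
```

View pics/grip.png

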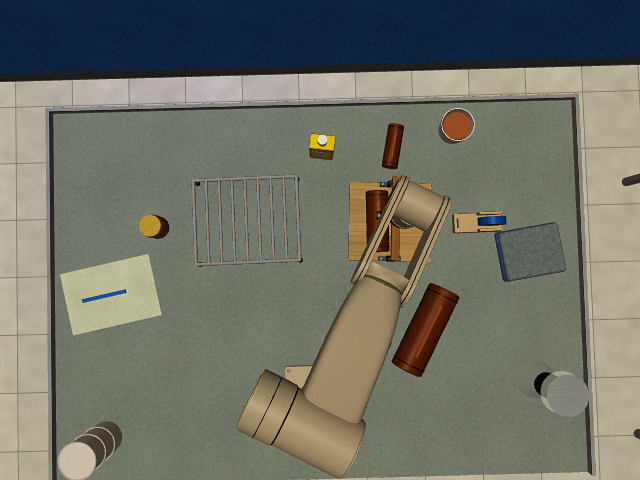

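The grip is good: gap 22.8 mm, force 79 N. The board edge at column 349 looks parallel to world x, so I'll check the yaw more carefully before lifting.

```bash
cat > yaw.py <<'E'
from h import *
T=cloud("top",np.load("top0.npy")); S=cloud("scene",np.load("scene0.npy"))
for n,P in(("top",T),("scene",S)):
    for nm,lo,hi,x,y in(("rail",125,150,(445,672),(-265,-215)),("pin",68,92,(470,645),(-220,-165))):
        m=(P[...,0]>x[0])&(P[...,0]<x[1])&(P[...,1]>y[0])&(P[...,1]<y[1])&(P[...,2]>lo)&(P[...,2]<hi); q=P[m]
        k=np.polyfit(q[:,0],q[:,1],1); print(n,nm,len(q),"yaw",np.degrees(np.arctan(k[0])).round(2),"y at mid",np.polyval(k,558.).round(1))
p=cv2.imread("pics/top0.png"); f,cx,cy,R,t,c=cam("top")
h=cv2.cvtColor(p,cv2.COLOR_BGR2HSV)
print("board",h[200,420],"table",h[250,330],"pin",h[220,377])
m=cv2.inRange(h,(10,80,90),(25,255,255)); m[:175]=0;m[270:]=0;m[:,:340]=0;m[:,440:]=0
cs=max(cv2.findContours(m,0,2)[0],key=cv2.contourArea)
pts=cs[:,0,:].astype(float); ray=np.c_[(pts[:,0]-cx)/f,(pts[:,1]-cy)/f,np.ones(len(pts))]@R; C=-R.T@t
W=C+ray*((10-C[2])/ray[:,2])[:,None]
for y0 in(-365,-110):
    q=W[(abs(W[:,1]-y0)<14)&(W[:,0]>450)&(W[:,0]<665)]
    if len(q)>10: k=np.polyfit(q[:,0],q[:,1],1); print("edge",y0,len(q),np.degrees(np.arctan(k[0])).round(2),np.polyval(k,558.).round(1))
print(W.min(0).round(),W.max(0).round())
E
python3 yaw.py
```

```text
top rail 646 yaw -2.8 y at mid -237.5
top pin 930 yaw -0.2 y at mid -193.3
scene rail 707 yaw -2.91 y at mid -243.2
scene pin 665 yaw -1.83 y at mid -193.8
board [ 18 146 170] table [ 42  31 123] pin [ 11 199 122]
[ 430. -373.   10.] [ 705. -103.   10.]
```

Rail yaw of -2.8° is confirmed, and the board's bounding box is consistent with it. I'll pre-lean the bail by 1.3° against the pin's moment, lift slowly and look.

```bash
python3 -m handwheel '[[0,-0.0012,0,-0.7,0,0,0],[0,-0.0012,0,-0.6,0,0,0],[0,0,-0.001,0,0,0,0],[0,0,-0.002,0,0,0,0],[0,0,-0.003,0,0,0,0],[0,0,-0.004,0,0,0,0],[0,0,-0.004,0,0,0,0],[0,0,-0.004,0,0,0,0]]' 100; python3 look.py
```

```text
time: 4.57
tool_pos: [558.2, -241.2, 150.1]
tcp_rot: [178.7, -0.1, 177.3]
ft_force: [0.6, -0.4, -7.8]
finger_gap: 22.1
grip_force: 98.3
t 4.57 tool [ 558.2 -241.2  150.1] rot [ 1.7868e+02 -5.0000e-02  1.7728e+02] F [ 0.6 -0.4 -7.8] gap 22.1
pin y 45.4 z 42.7 yaw 0.047 n 821 | board tilt(+y up) 0.0039 z 7.5 n 1681
```

```bash
python3 -m handwheel '[[0,0,-0.005,-0.4,0,0,0],[0,0,-0.005,-0.4,0,0,0],[0,0,-0.005,-0.1,0,0,0],[0,0,-0.005,0,0,0,0],[0,0,-0.005,0,0,0,0],[0,0,-0.005,0,0,0,0]]'; python3 look.py
```

```text
time: 5.12
tool_pos: [558.5, -242.6, 180.9]
tcp_rot: [177.8, 0.0, 177.3]
ft_force: [0.1, -0.5, -7.7]
finger_gap: 22.4
grip_force: 98.4
t 5.12 tool [ 558.5 -242.6  180.9] rot [1.7781e+02 1.0000e-02 1.7726e+02] F [ 0.1 -0.5 -7.7] gap 22.4
pin y 39.5 z 43.3 yaw 0.044 n 823 | board tilt(+y up) 0.0204 z 7.5 n 1829
```

```bash
cat >> look.py <<'E'
al=np.radians(180-s["tcp_rot"][0]%360); print("PIN in board y %.1f  tool lean deg %.2f  balanced lean %.2f"%(a[0]-100*al-30*k[0]-35*k[0],np.degrees(al),np.degrees(.0005*(a[0]-100*al-30*k[0]))))
E
python3 -m handwheel '[[0,0,-0.005,0,0,0,0],[0,0,-0.006,0,0,0,0],[0,0,-0.006,0.2,0,0,0],[0,0,-0.006,0.5,0,0,0],[0,0,-0.006,0.6,0,0,0]]'; python3 look.py
```

```text
time: 5.58
tool_pos: [558.5, -243.6, 209.9]
tcp_rot: [179.2, 0.0, 177.3]
ft_force: [0.7, -0.3, -7.0]
finger_gap: 22.1
grip_force: 98.4
t 5.58 tool [ 558.5 -243.6  209.9] rot [1.7915e+02 1.0000e-02 1.7725e+02] F [ 0.7 -0.3 -7. ] gap 22.1
pin y 12.9 z 42.2 yaw 0.038 n 439 | board tilt(+y up) 0.0085 z 7.4 n 2158
PIN in board y 10.9  tool lean deg 0.85  balanced lean 0.32
```

```bash
python3 -m handwheel '[[0,0,-0.006,0.6,0,0,0],[0,0,-0.006,0.4,0,0,0],[0,0,-0.005,0,0,0,0],[0,0,-0.004,0,0,0,0]]'; python3 look.py c1
```

```text
time: 5.97
tool_pos: [558.6, -243.4, 231.1]
tcp_rot: [-179.9, 0.0, 177.3]
ft_force: [0.2, 0.9, -6.6]
finger_gap: 22.4
grip_force: 98.5
t 5.97 tool [ 558.6 -243.4  231.1] rot [-1.7989e+02  3.0000e-02  1.7729e+02] F [ 0.2  0.9 -6.6] gap 22.4
pin y 8.4 z 40.5 yaw 0.431 n 361 | board tilt(+y up) 0.0062 z 7.5 n 2309
PIN in board y 8.2  tool lean deg -0.11  balanced lean 0.24
```

View pics/c1.png

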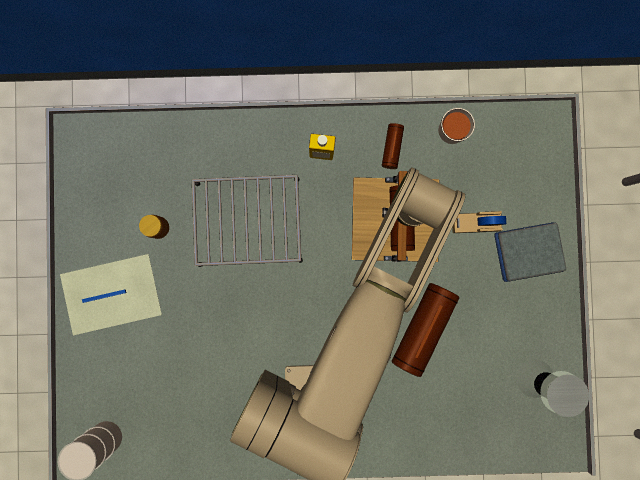

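The picture shows the pin now under the rail, near column 402, so the top view is partly blocked. I'll combine both cameras with a fixed-radius, fixed-height fit.

```bash
cat > look2.py <<'E'
import sys
from h import *
from scipy.optimize import least_squares
def fit(n):
    s=r.sense(); p,d=r.snapshot(n); P=cloud(n,d).astype(float); tx,ty,tz=s["tool_pos"]; yaw=np.radians(s["tcp_rot"][2]%360-180)
    al=np.radians(180-s["tcp_rot"][0]%360); c,sn=np.cos(yaw),np.sin(yaw); Q=P-[tx,ty,tz-132]
    L=np.stack([Q[...,0]*c+Q[...,1]*sn,-Q[...,0]*sn+Q[...,1]*c-100*al,Q[...,2]],-1)
    h=cv2.cvtColor(p,cv2.COLOR_BGR2HSV)
    ok=(d>0)&(abs(L[...,0])<100)&(abs(L[...,1])<128)
    b=L[ok&(abs(L[...,2]-10)<9)&(h[...,1]<185)]; k=np.polyfit(b[:,1],b[:,2],1)
    for _ in range(3): b=b[abs(b[:,2]-np.polyval(k,b[:,1]))<6]; k=np.polyfit(b[:,1],b[:,2],1)
    q=L[ok&(L[...,2]>22)&(L[...,2]<88)&(h[...,1]>185)&(h[...,0]<16)&(abs(L[...,0])<90)]
    f=lambda a:np.r_[(np.hypot(q[:,1]-a[0]-a[1]*q[:,0],q[:,2]-(np.polyval(k,a[0])+35))-35),a[1]*300]
    a=min((least_squares(f,[y0,0],loss="soft_l1",f_scale=2) for y0 in(-60,-20,20,60)),key=lambda o:o.cost)
    print("%s t %.2f lean %.2f F %s pin y %.1f yaw %.3f (n %d, cost/n %.2f) tilt %.4f n %d"%(n,s["time"],np.degrees(al),s["ft_force"].round(1),a.x[0]-(30+35)*k[0],a.x[1],len(q),a.cost/max(len(q),1),k[0],len(b)))
    return p
for n in sys.argv[1].split(","):
    p=fit(n)
    if len(sys.argv)>2: cv2.imwrite("pics/%s_%s.png"%(sys.argv[2],n),p)
E
python3 look2.py scene,top,scene c2
```

```text
scene t 6.02 lean -0.14 F [-0.2  0.5 -5.7] pin y -18.4 yaw 0.034 (n 800, cost/n 2.32) tilt 0.0063 n 3190
top t 6.07 lean -0.14 F [ 0.3 -0.1 -7.1] pin y -20.0 yaw 0.033 (n 369, cost/n 2.11) tilt 0.0083 n 2089
scene t 6.12 lean -0.11 F [ 0.2  0.3 -8.7] pin y -24.6 yaw 0.038 (n 879, cost/n 2.18) tilt 0.0095 n 3043
```

View pics/c2_scene.png

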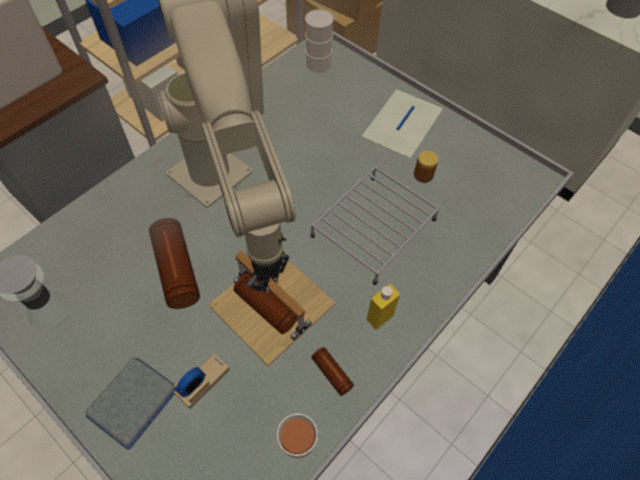

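The scene shows the pin past the middle on the -y side, near (268,302), rolling at about -60 mm/s. I'll brake it.

```bash
python3 -m handwheel '[[0,0,0,1.2,0,0,0],[0,0,0,1.0,0,0,0],[0,0,0,0,0,0,0]]'; python3 look2.py scene
```

```text
time: 6.42
tool_pos: [558.3, -243.0, 229.8]
tcp_rot: [-177.6, -0.0, 177.3]
ft_force: [0.2, -0.2, -7.6]
finger_gap: 22.0
grip_force: 98.5
scene t 6.42 lean -2.37 F [ 0.2 -0.2 -7.6] pin y -34.3 yaw 0.039 (n 1011, cost/n 2.18) tilt -0.0197 n 2814
```

```bash
python3 -m handwheel '[[0,0,0,0,0,0,0],[0,0,0,0,0,0,0]]' >/dev/null; python3 look2.py scene,scene
```

```text
scene t 6.63 lean -2.29 F [ 0.2 -0.2 -7.7] pin y -34.6 yaw 0.038 (n 1030, cost/n 2.16) tilt -0.0186 n 2820
scene t 6.68 lean -2.29 F [ 0.1 -0.2 -8. ] pin y -34.5 yaw 0.039 (n 1026, cost/n 2.22) tilt -0.0200 n 2818
```

```bash
python3 -m handwheel '[[0,0,0,0,0,0,0],[0,0,0,0,0,0,0],[0,0,0,0,0,0,0],[0,0,0,-0.9,0,0,0],[0,0,0,-0.9,0,0,0]]' >/dev/null; python3 look2.py scene,scene
```

```text
scene t 7.15 lean -0.42 F [ 0.1 -0.6 -7.1] pin y -28.3 yaw 0.037 (n 941, cost/n 2.15) tilt 0.0063 n 2985
scene t 7.20 lean -0.35 F [-1.2 -0.3 -8.4] pin y -27.4 yaw 0.034 (n 934, cost/n 2.25) tilt 0.0110 n 2981
```

```bash
python3 -m handwheel '[[0,0,0,0.8,0,0,0],[0,0,0,0.8,0,0,0],[0,0,0,0,0,0,0],[0,0,0,0,0,0,0],[0,0,0,0,0,0,0]]' >/dev/null; python3 look2.py scene,scene
```

```text
scene t 7.67 lean -2.10 F [ 0.2  1.6 -6.7] pin y -20.0 yaw 0.039 (n 916, cost/n 2.14) tilt -0.0227 n 2986
scene t 7.72 lean -2.10 F [-0.9 -0.  -8.5] pin y -18.4 yaw 0.042 (n 900, cost/n 2.10) tilt -0.0234 n 2987
```

```bash
python3 -m handwheel '[[0,0,0,-0.9,0,0,0],[0,0,0,-0.9,0,0,0],[0,0,0,-0.3,0,0,0],[0,0,0,0,0,0,0]]' >/dev/null; python3 look2.py scene,scene
```

```text
scene t 8.10 lean 0.04 F [ 0.3 -0.5 -7.7] pin y -13.2 yaw 0.040 (n 696, cost/n 2.50) tilt 0.0080 n 3346
scene t 8.15 lean 0.01 F [-0.1  0.7 -7.3] pin y -12.8 yaw 0.039 (n 677, cost/n 2.25) tilt 0.0067 n 3305
```

```bash
python3 -m handwheel '[[0,0,0,0.2,0,0,0],[0,0,0,0.2,0,0,0],[0,0,0,0,0,0,0],[0,0,0,0,0,0,0]]'; python3 look2.py scene,top,scene c3
```

```text
time: 8.53
tool_pos: [558.5, -243.4, 230.3]
tcp_rot: [-179.6, 0.0, 177.3]
ft_force: [0.0, -0.5, -8.2]
finger_gap: 22.0
grip_force: 98.6
scene t 8.53 lean -0.41 F [ 0.  -0.5 -8.2] pin y -12.5 yaw 0.037 (n 720, cost/n 2.39) tilt 0.0010 n 3307
top t 8.58 lean -0.40 F [ 0.4  0.  -7.4] pin y -10.7 yaw 0.034 (n 411, cost/n 2.12) tilt -0.0007 n 2025
scene t 8.63 lean -0.40 F [ 0.3 -0.7 -7.2] pin y -12.7 yaw 0.038 (n 694, cost/n 2.09) tilt 0.0007 n 3273
```

View pics/c3_scene.png

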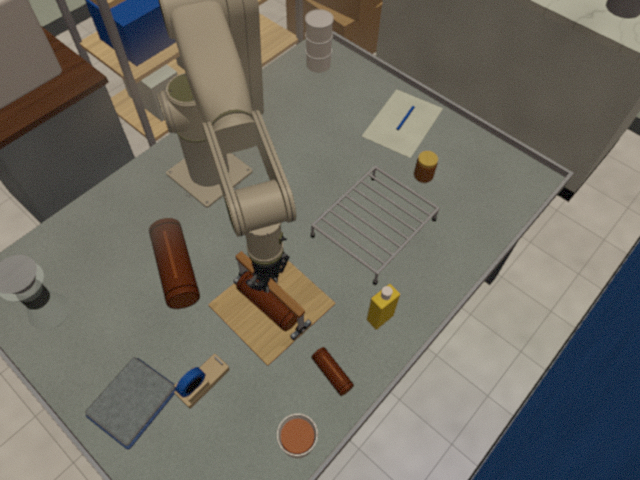

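The picture shows the pin at rest under the rail at about (268,302), y≈-12 mm, with the board level. I'll carry it in two slow hops, with acceleration of about 0.043 m/s².

```bash
(python3 -m handwheel '[[0,0.0003,0,0,0,0,0],[0,0.0006,0,0,0,0,0],[0,0.0009,0,0,0,0,0],[0,0.0012,0,0,0,0,0],[0,0.0015,0,0,0,0,0],[0,0.0018,0,0,0,0,0],[0,0.0021,0,0,0,0,0],[0,0.0024,0,0,0,0,0]]'
python3 -m handwheel '[[0,0.0027,0,0,0,0,0],[0,0.0030,0,0,0,0,0],[0,0.0033,0,0,0,0,0],[0,0.0036,0,0,0,0,0],[0,0.0039,0,0,0,0,0],[0,0.0042,0,0,0,0,0],[0,0.0045,0,0,0,-0.1,0],[0,0.0048,0,0,0,-0.1,0]]'
python3 -m handwheel '[[0,0.0051,0,0,0,-0.1,0],[0,0.0054,0,0,0,-0.1,0],[0,0.0057,0,0,0,-0.1,0],[0,0.0060,0,0,0,-0.1,0],[0,0.0063,0,0,0,-0.1,0],[0,0.0066,0,0,0,-0.1,0],[0,0.0069,0,0,0,-0.1,0],[0,0.0072,0,0,0,-0.1,0]]'
python3 -m handwheel '[[0,0.0075,0,0,0,-0.1,0],[0,0.0078,0,0,0,-0.1,0],[0,0.0081,0,0,0,-0.1,0],[0,0.0084,0,0,0,-0.1,0],[0,0.0081,0,0,0,-0.1,0],[0,0.0078,0,0,0,-0.1,0],[0,0.0075,0,0,0,-0.1,0],[0,0.0072,0,0,0,-0.1,0]]'
python3 -m handwheel '[[0,0.0069,0,0,0,-0.1,0],[0,0.0066,0,0,0,-0.1,0],[0,0.0063,0,0,0,0,0],[0,0.0060,0,0,0,0,0],[0,0.0057,0,0,0,0,0],[0,0.0054,0,0,0,0,0],[0,0.0051,0,0,0,0,0],[0,0.0048,0,0,0,0,0]]'
python3 -m handwheel '[[0,0.0045,0,0,0,0,0],[0,0.0042,0,0,0,0,0],[0,0.0039,0,0,0,0,0],[0,0.0036,0,0,0,0,0],[0,0.0033,0,0,0,0,0],[0,0.0030,0,0,0,0,0],[0,0.0027,0,0,0,0,0],[0,0.0024,0,0,0,0,0]]'
python3 -m handwheel '[[0,0.0021,0,0,0,0,0],[0,0.0018,0,0,0,0,0],[0,0.0015,0,0,0,0,0],[0,0.0012,0,0,0,0,0],[0,0.0009,0,0,0,0,0],[0,0.0006,0,0,0,0,0],[0,0.0003,0,0,0,0,0],[0,0,0,0,0,0,0]]') | grep -E "tool_pos|rot"; python3 look2.py scene,top,scene
```

```text
tool_pos: [558.9, -232.6, 230.2]
tcp_rot: [-179.6, -0.0, 177.3]
tool_pos: [560.3, -202.4, 230.0]
tcp_rot: [-179.6, -0.0, 177.5]
tool_pos: [562.2, -152.9, 229.6]
tcp_rot: [-179.6, -0.0, 178.3]
tool_pos: [563.7, -90.4, 229.2]
tcp_rot: [-179.6, -0.0, 179.1]
tool_pos: [564.3, -44.0, 228.8]
tcp_rot: [-179.6, -0.0, 179.3]
tool_pos: [564.7, -16.6, 228.7]
tcp_rot: [-179.6, -0.0, 179.3]
tool_pos: [564.8, -8.5, 228.6]
tcp_rot: [-179.6, -0.0, 179.3]
scene t 13.35 lean -0.40 F [-0.6 -0.5 -7.4] pin y -13.4 yaw 0.039 (n 861, cost/n 2.66) tilt 0.0005 n 2465
top t 13.40 lean -0.40 F [-0.6 -0.  -6.9] pin y -10.9 yaw 0.035 (n 346, cost/n 2.43) tilt 0.0013 n 1729
scene t 13.45 lean -0.40 F [-0.3 -0.2 -7.2] pin y -13.0 yaw 0.035 (n 848, cost/n 2.51) tilt 0.0009 n 2439
```

The pin didn't shift. Second hop to the rack.

```bash
(python3 -m handwheel '[[0,0.0003,0,0,0,0,0],[0,0.0006,0,0,0,0,0],[0,0.0009,0,0,0,0,0],[0,0.0012,0,0,0,0,0],[0,0.0015,0,0,0,0,0],[0,0.0018,0,0,0,0,0],[0,0.0021,0,0,0,0,0],[0,0.0024,0,0,0,0,0]]'
python3 -m handwheel '[[0,0.0027,0,0,0,0,0],[0,0.0030,0,0,0,0,0],[0,0.0033,0,0,0,0,0],[0,0.0036,0,0,0,0,0],[0,0.0039,0,0,0,0,0],[0,0.0042,0,0,0,0,0],[-0.0003,0.0045,0,0,0,-0.1,0],[-0.0003,0.0048,0,0,0,-0.1,0]]'
python3 -m handwheel '[[-0.0003,0.0051,0,0,0,-0.1,0],[-0.0003,0.0054,0,0,0,-0.1,0],[-0.0003,0.0057,0,0,0,-0.1,0],[-0.0003,0.0060,0,0,0,-0.1,0],[-0.0003,0.0063,0,0,0,-0.1,0],[-0.0003,0.0066,0,0,0,-0.1,0],[-0.0003,0.0069,0,0,0,-0.1,0],[-0.0003,0.0072,0,0,0,-0.1,0]]'
python3 -m handwheel '[[-0.0003,0.0075,0,0,0,-0.1,0],[-0.0003,0.0078,0,0,0,-0.1,0],[-0.0003,0.0081,0,0,0,-0.1,0],[-0.0003,0.0078,0,0,0,-0.1,0],[-0.0003,0.0075,0,0,0,-0.1,0],[-0.0003,0.0072,0,0,0,-0.1,0],[-0.0003,0.0069,0,0,0,-0.1,0],[-0.0003,0.0066,0,0,0,0,0]]'
python3 -m handwheel '[[-0.0003,0.0063,0,0,0,0,0],[-0.0003,0.0060,0,0,0,0,0],[-0.0003,0.0057,0,0,0,0,0],[-0.0003,0.0054,0,0,0,0,0],[0,0.0051,0,0,0,0,0],[0,0.0048,0,0,0,0,0],[0,0.0045,0,0,0,0,0],[0,0.0042,0,0,0,0,0]]'
python3 -m handwheel '[[0,0.0039,0,0,0,0,0],[0,0.0036,0,0,0,0,0],[0,0.0033,0,0,0,0,0],[0,0.0030,0,0,0,0,0],[0,0.0027,0,0,0,0,0],[0,0.0024,0,0,0,0,0],[0,0.0021,0,0,0,0,0],[0,0.0018,0,0,0,0,0]]'
python3 -m handwheel '[[0,0.0015,0,0,0,0,0],[0,0.0012,0,0,0,0,0],[0,0.0009,0,0,0,0,0],[0,0.0006,0,0,0,0,0],[0,0.0003,0,0,0,0,0],[0,0,0,0,0,0,0]]') | grep -E "tool_pos|rot"; python3 look2.py scene,top,scene c4
```

```text
tool_pos: [565.0, 2.5, 228.5]
tcp_rot: [-179.6, -0.0, 179.3]
tool_pos: [566.0, 32.8, 228.3]
tcp_rot: [-179.6, -0.0, 179.5]
tool_pos: [568.4, 82.2, 227.9]
tcp_rot: [-179.6, -0.0, -179.7]
tool_pos: [570.2, 141.6, 227.5]
tcp_rot: [-179.6, -0.0, -179.0]
tool_pos: [570.7, 183.4, 227.3]
tcp_rot: [-179.6, -0.0, -179.0]
tool_pos: [570.3, 205.9, 227.1]
tcp_rot: [-179.6, -0.0, -179.0]
tool_pos: [570.2, 210.2, 227.1]
tcp_rot: [-179.6, -0.0, -179.0]
scene t 18.00 lean -0.40 F [-0.7 -0.3 -7.1] pin y -13.8 yaw 0.039 (n 825, cost/n 3.06) tilt 0.0008 n 1970
top t 18.05 lean -0.40 F [ 0.8  1.  -7.5] pin y -10.8 yaw 0.038 (n 255, cost/n 2.54) tilt 0.0006 n 2212
scene t 18.10 lean -0.40 F [-0.4 -0.3 -7.1] pin y -13.7 yaw 0.038 (n 831, cost/n 2.82) tilt 0.0011 n 1986
```

View pics/c4_scene.png

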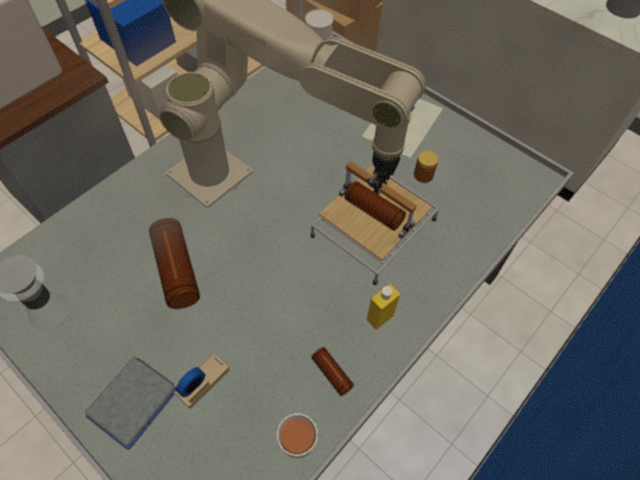

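View pics/c4_top.png

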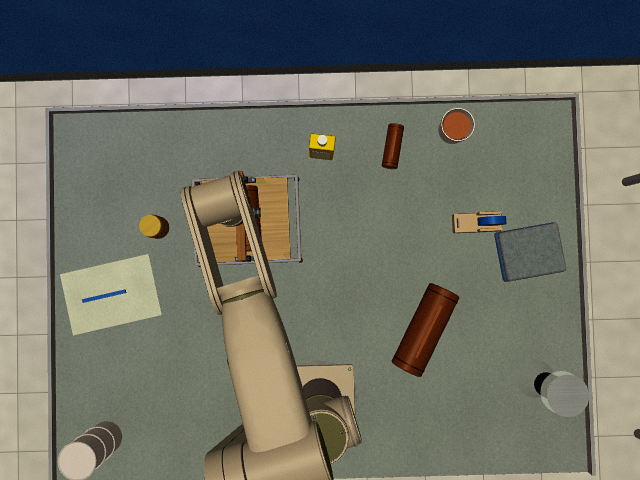

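Both pictures show the board over the rack, centred near (376,215) in the scene view, with the pin lying still near the middle. I'll hold for 3.3 s.

```bash
(for i in 1 2 3 4 5; do python3 -m handwheel '[[0,0,0,0,0,0,0],[0,0,0,0,0,0,0],[0,0,0,0,0,0,0],[0,0,0,0,0,0,0],[0,0,0,0,0,0,0],[0,0,0,0,0,0,0],[0,0,0,0,0,0,0],[0,0,0,0,0,0,0]]'; done) | tail -6;  python3 look2.py scene
python3 -m handwheel '[[0,0,0.001,0,0,0,0],[0,0,0.002,0,0,0,0],[0,0,0.003,0,0,0,0],[0,0,0.003,0,0,0,0],[0,0,0.003,0,0,0,0],[0,0,0.003,0,0,0,0],[0,0,0.002,0,0,0,0],[0,0,0.001,0,0,0,0]]'; python3 look2.py scene
```

```text
time: 21.48
tool_pos: [570.3, 210.2, 227.1]
tcp_rot: [-179.6, -0.0, -179.0]
ft_force: [-0.8, 0.4, -7.3]
finger_gap: 22.5
grip_force: 98.6
scene t 21.48 lean -0.40 F [-0.8  0.4 -7.3] pin y -13.5 yaw 0.032 (n 817, cost/n 2.82) tilt 0.0017 n 1960
time: 22.2
tool_pos: [570.0, 210.0, 208.4]
tcp_rot: [-179.6, -0.1, -179.0]
ft_force: [-0.8, -0.0, -7.4]
finger_gap: 22.3
grip_force: 98.6
scene t 22.20 lean -0.41 F [-0.8 -0.  -7.4] pin y -14.1 yaw 0.038 (n 798, cost/n 3.21) tilt 0.0010 n 1911
```

```bash
python3 -m handwheel '[[0,0,0.0005,0,0,0,0],[0,0,0.0005,0,0,0,0],[0,0,0.0005,0,0,0,0],[0,0,0.0005,0,0,0,0],[0,0,0.0005,0,0,0,0],[0,0,0.0005,0,0,0,0],[0,0,0.0005,0,0,0,0],[0,0,0.0005,0,0,0,0]]'; python3 look2.py scene
```

```text
time: 22.92
tool_pos: [570.2, 210.1, 205.0]
tcp_rot: [-179.6, -0.0, -179.0]
ft_force: [-0.5, -0.3, -7.2]
finger_gap: 22.2
grip_force: 98.6
scene t 22.92 lean -0.40 F [-0.5 -0.3 -7.2] pin y -14.0 yaw 0.042 (n 804, cost/n 3.10) tilt 0.0009 n 1911
```

```bash
for i in 1 2 3; do python3 -m handwheel '[[0,0,0.0004,0,0,0,0],[0,0,0.0003,0,0,0,0],[0,0,0.0003,0,0,0,0]]' | grep -E "tool_pos|force"; done
```

```text
tool_pos: [570.3, 210.1, 204.1]
ft_force: [0.1, -0.6, -7.4]
grip_force: 98.6
tool_pos: [570.3, 210.1, 203.7]
ft_force: [-3.1, -0.5, -1.1]
grip_force: 99.5
tool_pos: [570.4, 210.2, 203.6]
ft_force: [-7.1, -0.3, 6.6]
grip_force: 100.5
```

It has touched down at TCP z=203.6, as predicted. I'll ease off, release and back away straight up.

```bash
python3 -m handwheel '[[0,0,-0.0004,0,0,0,0],[0,0,-0.0004,0,0,0,0],[0,0,0,0,0,0,0]]' 20 | grep force;  python3 -m handwheel '[[0,0,0,0,0,0,0.022],[0,0,0,0,0,0,0.024],[0,0,0,0,0,0,0.026],[0,0,0,0,0,0,0.03],[0,0,0,0,0,0,0.04],[0,0,0,0,0,0,0.055],[0,0,0,0,0,0,0.07],[0,0,0,0,0,0,0.07]]' 20; python3 look2.py scene
```

```text
ft_force: [-3.7, -1.1, 2.8]
grip_force: 99.8
time: 24.63
tool_pos: [570.3, 210.1, 202.8]
tcp_rot: [-179.6, -0.0, -179.0]
ft_force: [0.5, -0.6, 0.1]
finger_gap: 70.2
grip_force: 0.0
scene t 24.63 lean -0.40 F [ 0.5 -0.6  0.1] pin y -13.0 yaw 0.038 (n 743, cost/n 2.89) tilt -0.0015 n 1916
```

```bash
python3 -m handwheel '[[0,0,-0.003,0,0,0,0.07],[0,0,-0.006,0,0,0,0.07],[0,0,-0.01,0,0,0,0.07],[0,0,-0.02,0,0,0,0.07],[0,0,-0.02,0,0,0,0.07],[0,0,-0.02,0,0,0,0.07],[0,0,-0.02,0,0,0,0.07],[0,0,-0.02,0,0,0,0.07]]' | head -4
python3 -m handwheel '[[0,0,-0.01,0,0,0,0.07],[0,0,0,0,0,0,0.07],[0,0,0,0,0,0,0.07],[0,0,0,0,0,0,0.07],[0,0,0,0,0,0,0.07],[0,0,0,0,0,0,0.07],[0,0,0,0,0,0,0.07],[0,0,0,0,0,0,0.07]]' | head -4
cat > fin.py <<'E'
from h import *
for n in("scene","top"):
    p,d=r.snapshot(n); P=cloud(n,d); cv2.imwrite(f"pics/fin_{n}.png",p); h=cv2.cvtColor(p,cv2.COLOR_BGR2HSV)
    x,y,z=P[...,0],P[...,1],P[...,2]; near=(d>0)&(abs(x-571)<115)
    q=P[near&(abs(y-211)<60)&(z>190)&(z<225)]; k=np.polyfit(q[:,0],q[:,1],1); print(n,"rail",len(q),np.median(q,0).round(1),"yaw",np.degrees(np.arctan(k[0])).round(2))
    q=P[near&(abs(y-211)<100)&(z>130)&(z<165)&(h[...,1]>185)&(abs(x-571)<80)]; print(n,"pin top",len(q),np.median(q,0).round(1))
E
python3 fin.py
```

```text
time: 25.35
tool_pos: [570.4, 210.9, 324.3]
tcp_rot: [-179.6, 0.1, -179.0]
ft_force: [-0.2, -1.1, -0.6]
time: 26.02
tool_pos: [570.1, 210.9, 331.1]
tcp_rot: [-179.6, -0.1, -179.0]
ft_force: [0.2, -0.5, 0.2]
scene rail 697 [574.5 200.5 207.1] yaw 0.99
scene pin top 581 [571.1 183.8 144.2]
top rail 247 [499.6 208.2 209.8] yaw -1.59
top pin top 293 [581.1 177.8 142.8]
```

View pics/fin_scene.png

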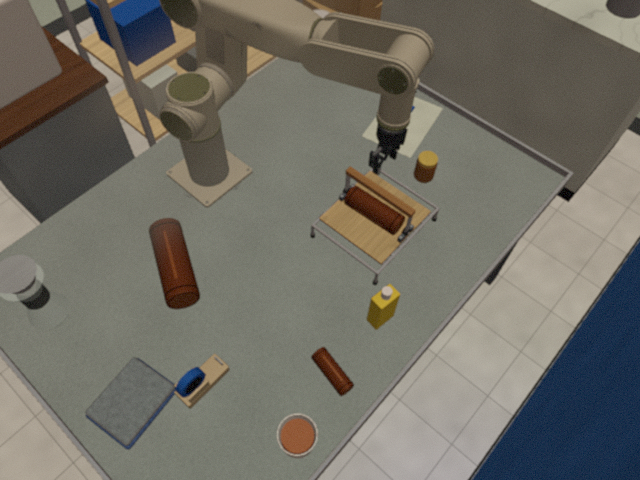

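The final picture shows the gripper clear, the board centred on the rack near (376,215), and the pin lying still by the rail. The tin and jar are where they were, and the tape dispenser was never approached. I'll hand in.

```bash
python3 -c "
from bench import r; print(r.hand_in())"
```

```text
the job is handed in; nothing more can be done
None
```

The board is set down and released in the middle of the drying rack, with the pin at rest about 13 mm from the board's centre line. I handed the job in at about 26 s; no verdict came back.

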